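# Stand the kit case heavy end down

### The arm

A 6-joint arm with a two-finger parallel gripper is mounted at the origin on the work surface. World frame = base frame: x ahead of the robot, y to its left, z up, the work surface at z = 0. Lengths are in m, angles in rad, forces in N, time in s.
With the tool pointing down it reaches from about 0.25 to 0.775 m from the base axis. Payload 4 kg.
Tool frame: the origin (TCP) lies midway between the tips of the shut fingers; the grasp point (between the pads) lies 19 mm behind it; z points along the fingers, y is the direction in which the jaws open and shut (so a half turn about z gives the same grasp; the last joint's range is limited). The gripper opens to 85 mm and grips with 20 to 120 N. Pads are 22 mm wide; open, the fingers measure 114 mm over their backs; the gripper's body (76 mm by 85 mm) begins 54 mm behind the grasp point. The pads swing forward as they close: fully open they stand 13 mm farther back than shut.
Start: joints at [1.011, 0.087, 1.371, -0, 1.684, -0.103], TCP at [0.243, 0.494, 0.231] pointing down, gripper open.
Joint ranges: [-3.1, 3.1], [-0.76, 2.03], [0.27, 2.55], [-1.08, 4.22], [0.17, 2.65], [-2.57, 2.57]. Speed limits (rad/s): [2.79, 2.79, 3.14, 3.14, 3.14, 3.14].

### API

Orientations are given as a unit quaternion [w, x, y, z].
In Python, from plant import bot, cams, order gives the robot as it stands. The module is installed in compiled form; this text tells all that it offers.
- The arm moves only by the shell command python3 -m pendant 'ROWS' [OPENING] [FORCE]. ROWS is JSON, one flat list of numbers, 6 for each row, row after row: the shift along the tool's x, y, z in cm, then the turn, a rotation vector about the tool's x, y, z in degrees. In form: [tx, ty, tz, ax, ay, az, tx, ty, tz, ax, ay, az, ...]. A call has 1 to 20 rows; each row shifts and turns the commanded pose from where the row before left it, along the tool's axes as they then stand; what a row does not reach is not made up. A row lasts 1/10 s, in which the tool goes at most 50 mm and 8.59 degrees, less where a joint would pass 70% of its speed; a pose out of reach is approached as far as the arm can. A call is refused whole if a number of a shift passes 5 or a number of a turn 8.59, either way. A call with a gripper value outside its range is refused whole. OPENING is the finger opening in cm, from 0 to 8.54, set as the call begins (- or left out, the last holds). The fingers move at their own pace and stop on an object; FORCE is the grip in N (left out, the last holds). Time passes only in rows, so rows that do not move let the fingers close. It gives the time, the measured TCP pose, the force and the opening at its end, in the units of the state.
- bot.get_obs(): the state, without advancing time (a new reading comes with each control period).
- cams.camera(name): name is "side" or "top" or "wrist"; returns the picture (480x640x3 uint8, red, green, blue); there is no depth.
- cams.camera_info(name): a dict with "fx", "fy", "cx", "cy" (pixels), "dist_coeffs" ([k1, k2, p1, p2, k3] as OpenCV has them; the pictures are not rectified), "view" (4x4, takes a point from world to camera coordinates); the wrist camera has in their place "hand_eye" (4x4, takes a point from camera to tool coordinates, whose origin is the TCP and whose axes are the flange's). Camera axes: x right, y up, looking along -z (the intrinsics and any distortion apply to the point x, -y, -z); pixel columns grow to the right and rows downward; lengths in m; the calibration is good to about 2 mm. A picture is of the moment at which its call begins: read the wrist's pose just before it. camera_info takes no time and is no camera call.
- order.close_job(): hands the job in, once; it reports no verdict.
The state is a dict: "time": time; "q": joint angles; "qvel": joint speeds; "tau": joint torques, N m; "position": TCP position; "tool_rot": TCP orientation; "contact_force": force on the tool from outside, world axes, zero at the start; "torque": the same for the moment, N m; "finger_gap": finger opening in m.
Only numpy, scipy, OpenCV 4.12 (cv2) and the standard library are available. Lean on these libraries where they do the work, as an engineer would, in place of code of your own. Each camera call takes 0.05 s, during which the arm holds its last target.

### The job

The blue kit case has something heavy packed in one end, but both ends look alike. Lift it clear of the desk to judge which end is heavy, then stand it heavy end down in the yellow leaning cradle, its lower end fully down on the seat and its side against the low back, and let go of it there: the wrong way up it would topple out over the back. Set it down gently, never let it drop, and leave the pencil cup, stapler and hole punch where they are.

Things in the scene. Friction and masses are not known exactly. Their poses are not given: they have to be found in the camera images.
- case: Closed blue tin kit case, black end caps, both ends alike: 160 mm long (its x axis) x 44 mm wide (y) x 50 mm high (z); origin at its centre. It starts lying flat, z up, its length roughly across in front of the robot; 0.55 to 0.66 kg. A hidden heavy load is packed at its +x or its -x end, differing from start to start, and stays there.
- case_top (a point): Centre of the top face of the case, 25 mm above its centre. The smooth sides can be gripped across the 44 mm width. The centre of mass lies about 30 mm from the middle towards the heavy end: lifted by the middle, a lightly held case droops at the heavy end; a firmly held one loads the wrist with about 0.18 N m.
- stand: Dark steel stand fixed to the desk that carries the yellow cradle; its base plate is 150 x 100 x 6 mm. Origin on the desk, 20 mm nearer the stand's front than the base plate's centre; z up, x points away from the robot to the side the cradle leans to.
- cradle: Yellow cradle of slick plastic (low friction), origin on top of its seat, 50 mm above the stand's origin. Its z leans 35 degrees from vertical towards the stand's x; its x slopes down to its back; y across. In its frame: seat at z = 0, x = -35 to 31 mm; back plate face at x = 27 mm, only 50 mm high; cheeks with inner faces at y = -33 and 33 mm, 22 mm high; front and top open.
- cradle_home (a point): Where the centre of the case comes when seated: x = 2, y = 0, z = 80 mm in the cradle's frame, with the case's length along the cradle's z, its 44 mm width along y and a 44 mm wide long face against the back. Heavy end down it stays there; heavy end up it topples over the low back.
- cup: Tall glass pencil cup with three pencils, 72 mm across, 110 mm high (pencils to 165 mm); origin at the centre of its foot. Bystander.
- stapler: Green plastic stapler, 140 mm long (y) x 36 mm x 60 mm high; origin under its centre. Bystander.
- punch: Stainless hole punch, 80 x 120 (y) x 65 mm high; origin under its centre. Bystander.
There are look-alikes about, which are no part of the job. Several things have the shape of the case; the one meant has the colours described above.

How it is judged:
By the outcome, as a careful person would: the job done as asked, in the order asked, and still so for the second after the job is handed in, with the robot touching nothing.
It also fails if it takes over 61 s, if anything falls off the work surface, if the arm or the gripper's body presses on something with over 40 N, if the wrist force passes 120 N, or if a joint passes its speed limit or range.

## Working session

There is one attempt and no reset: what is moved stays moved. The work goes in short steps, Python scripts to look and compute and a shell command to move; the robot and the scene stay as the last step left them, time stands still between calls to the robot, and variables do not carry over. Pictures are saved under pics/ and viewed, and the job is handed in when it is done.

```bash
mkdir -p pics; cat > h.py <<'E'
import numpy as np, cv2
from plant import bot, cams, order
def save(n,img): cv2.imwrite('pics/'+n,img[:,:,::-1])
E
python3 - <<'E'
from h import *
o=bot.get_obs(); print(o)
for c in ['side','top','wrist']:
    save(c+'0.png',cams.camera(c)); i=cams.camera_info(c); print(c,{k:np.round(v,4).tolist() for k,v in i.items() if not isinstance(v,str)})
E
```

```text
{'time': 0.0, 'q': array([ 1.01089631e+00,  8.79632056e-02,  1.37227272e+00,  4.81291522e-06,
        1.68364086e+00, -1.03072509e-01]), 'qvel': array([ 0.00084899, -0.00143932, -0.00148646, -0.0009921 ,  0.00046203,
       -0.00101229]), 'tau': array([-1.37009487e-03, -3.51867127e+01, -3.13273358e+01, -6.65996436e-05,
        1.07111782e-02, -1.15812480e-06]), 'position': array([0.24232086, 0.49316754, 0.23012531]), 'tool_rot': array([-3.73943635e-04,  2.26432352e-01,  9.74026224e-01, -1.07910872e-03]), 'contact_force': array([0.10774679, 0.50256709, 0.37320803]), 'torque': array([ 0.02556099,  0.0449223 , -0.02058302]), 'finger_gap': 0.08574587109537418}
side {'fx': 519.1051, 'fy': 519.1051, 'cx': 320.4981, 'cy': 240.6894, 'dist_coeffs': [-0.1187, 0.0, 0.0, 0.0, 0.0], 'view': [[0.752, -0.659, 0.0126, -0.4536], [0.5086, 0.5923, 0.6249, -0.29], [-0.4193, -0.4635, 0.7806, -1.0372], [0.0, 0.0, 0.0, 1.0]]}
top {'fx': 580.4137, 'fy': 580.4137, 'cx': 316.2445, 'cy': 237.656, 'dist_coeffs': [-0.1723, 0.0, 0.0, 0.0, 0.0], 'view': [[-0.0136, -0.9997, -0.0189, -0.0459], [0.982, -0.0169, 0.1881, -0.5851], [-0.1884, -0.016, 0.982, -1.0815], [0.0, 0.0, 0.0, 1.0]]}
wrist {'fx': 401.5948, 'fy': 401.5948, 'cx': 324.0781, 'cy': 239.5651, 'dist_coeffs': [-0.0841, 0.0, 0.0, 0.0, 0.0], 'hand_eye': [[-0.0002, 0.9526, 0.3042, 0.0783], [1.0, 0.0003, -0.0004, -0.0002], [-0.0004, 0.3042, -0.9526, -0.1428], [0.0, 0.0, 0.0, 1.0]]}
```

View pics/side0.png

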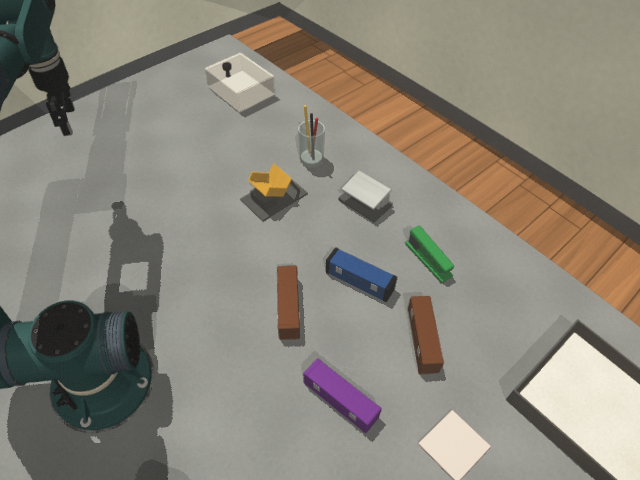

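View pics/top0.png

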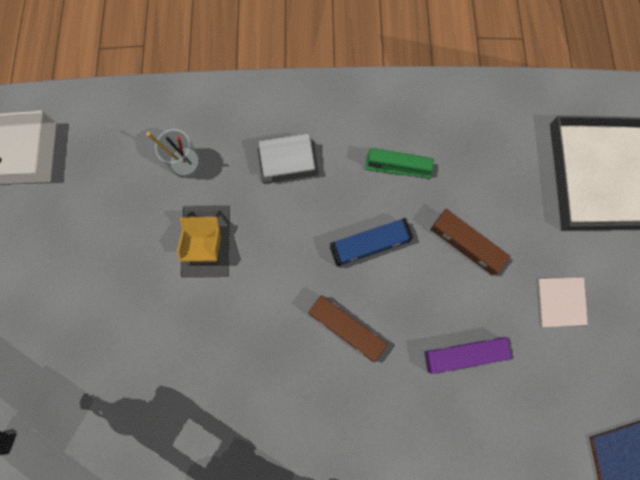

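View pics/wrist0.png

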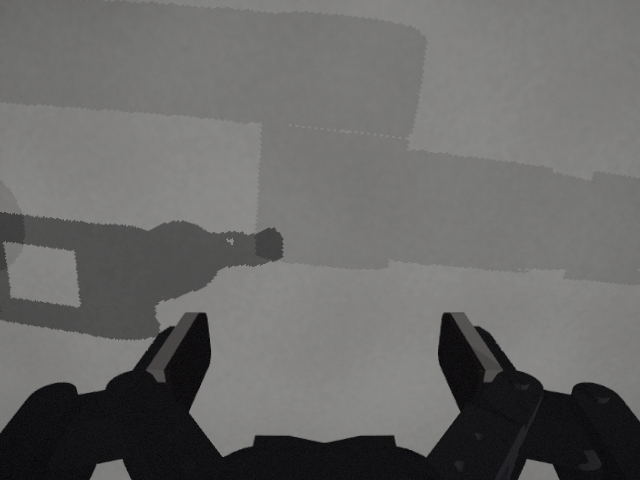

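Case-shaped candidates in the top view are blue with black caps (372,242), purple (468,355), brown (347,328) and brown (470,241). Only the blue one with black caps fits the description. I'll confirm it in an enlarged crop and crop the cradle at the same time.

```bash
python3 - <<'E'
from h import *
t=cv2.imread('pics/top0.png'); s=cv2.imread('pics/side0.png')
r=lambda im,x,y,w,h:cv2.resize(im[y:y+h,x:x+w],(400,300),interpolation=cv2.INTER_CUBIC)
a=np.hstack([r(t,322,204,100,75),r(s,316,235,92,69)])
b=np.hstack([r(t,155,200,100,75),r(s,228,150,92,69)])
cv2.imwrite('pics/crop1.png',np.vstack([a,b]))
E
```

```text
(no output)
```

View pics/crop1.png

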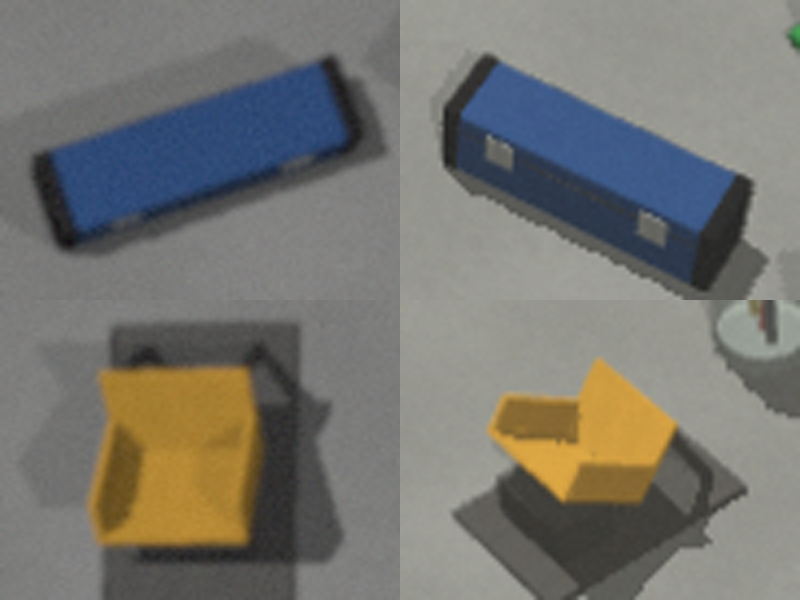

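The crop confirms it: a blue body with black caps and two latches, on the side facing the robot. Now I'll triangulate the corners of the case and the back edge of the cradle.

```bash
cat >> h.py <<'E'
def ray(c,uv,pose=None):
    i=cams.camera_info(c); K=np.array([[i['fx'],0,i['cx']],[0,i['fy'],i['cy']],[0,0,1]])
    p=cv2.undistortPoints(np.array([[uv]],float),K,np.array(i['dist_coeffs']))[0,0]
    d=np.array([p[0],-p[1],-1.]); 
    if c!='wrist':
        T=np.linalg.inv(np.array(i['view']))
    else: T=pose@np.array(i['hand_eye'])
    d=T[:3,:3]@d; return T[:3,3],d/np.linalg.norm(d)
def tri(*rs):
    A=0;b=0
    for o,d in rs:
        P=np.eye(3)-np.outer(d,d);A=A+P;b=b+P@o
    x=np.linalg.solve(A,b); return x,[np.linalg.norm((np.eye(3)-np.outer(d,d))@(x-o))*1000 for o,d in rs]
def plane(r,z): o,d=r; return o+d*(z-o[2])/d[2]
from scipy.spatial.transform import Rotation as R
def tool(o=None):
    o=o or bot.get_obs(); T=np.eye(4); w=o['tool_rot']; T[:3,:3]=R.from_quat([w[1],w[2],w[3],w[0]]).as_matrix(); T[:3,3]=o['position']; return T
E
python3 - <<'E'
from h import *
def tc(x,y,o): return (o[0]-.5+ (x+.5)/4, o[1]-.5+(y+.5)/4)
def sc(x,y,o): return (o[0]-.5+(x+.5)*.23, o[1]-.5+(y+.5)*.23)
np.set_printoptions(precision=4,suppress=True)
T=(322,204);S=(316,235)
for n,a,b in [('Lback',(35,155),(90,57)),('Lfront',(64,240),(47,107)),('Rback',(330,57),(350,182)),('Rfront',(357,140),(303,235))]:
    print(n,*tri(ray('top',tc(*a,T)),ray('side',sc(*b,S))))
T=(155,200);S=(228,150)
for n,a,b in [('BackL',(100,72),(200,58)),('BackR',(250,68),(277,130)),('frontL',(103,245),(90,130)),('frontR',(247,243),(165,200))]:
    print(n,*tri(ray('top',tc(*a,T)),ray('side',sc(*b,S))))
for n,a in [('pBL',(112,24)),('pBR',(300,22))]: print(n,plane(ray('top',tc(*a,T)),.006))
for n,a in [('pFL',(180,276)),('pFR',(229,276))]: print(n,plane(ray('top',a),.006))
for n,a in [('pFL',(453-400,515-300)),('pBR',(747-400,490-300))]: print('s',n,plane(ray('side',sc(*a,S)),.006))
E
```

```text
Lback [ 0.5769 -0.0831  0.0469] [np.float64(1.1412338143634642), np.float64(1.1412338143634853)]
Lfront [ 0.5337 -0.0965  0.0537] [np.float64(1.434997891196342), np.float64(1.434997891196514)]
Rback [ 0.6237 -0.2305  0.0469] [np.float64(0.896934966955032), np.float64(0.8969349669549079)]
Rfront [ 0.5793 -0.2405  0.0535] [np.float64(0.16286808480667375), np.float64(0.16286808480666673)]
BackL [0.6256 0.2122 0.0757] [np.float64(0.6801054730922812), np.float64(0.6801054730921127)]
BackR [0.6264 0.1391 0.0701] [np.float64(0.4439741016645869), np.float64(0.4439741016647882)]
frontL [0.5407 0.2083 0.0732] [np.float64(1.3829682590902297), np.float64(1.382968259090221)]
frontR [0.5413 0.138  0.0699] [np.float64(1.4922305169796766), np.float64(1.4922305169795844)]
pBL [0.6669 0.2251 0.006 ]
pBR [0.6658 0.1253 0.006 ]
pFL [0.5185 0.2262 0.006 ]
pFR [0.5174 0.1245 0.006 ]
s pFL [0.5176 0.2227 0.006 ]
s pBR [0.6652 0.1233 0.006 ]
```

```bash
cat >> h.py <<'E'
from scipy.linalg import logm,expm
def row(T0,T1,n):
    D=expm(np.real(logm(np.linalg.inv(T0)@T1))/n)
    return np.round(np.r_[D[:3,3]*100,R.from_matrix(D[:3,:3]).as_rotvec(degrees=True)],3)
def pose(p,x,z):
    x=np.array(x,float);x/=np.linalg.norm(x);z=np.array(z,float);z/=np.linalg.norm(z)
    T=np.eye(4);T[:3,:3]=np.c_[x,np.cross(z,x),z];T[:3,3]=p;return T
E
python3 - <<'E'
from h import *
np.set_printoptions(precision=4,suppress=True)
T0=tool(); T1=pose([.578,-.163,.20],[-.302,.953,0],[0,0,-1])
print(row(T0,T1,18)); 
D=row(T0,T1,18);T=T0.copy()
M=np.eye(4);M[:3,3]=D[:3]/100;M[:3,:3]=R.from_rotvec(D[3:],degrees=True).as_matrix()
for i in range(18): T=T@M; print(T[:3,3]) if i%3==2 else 0
print('cup',plane(ray('top',(183,162)),0), 'pencil', plane(ray('top',(150,133)),.165),plane(ray('top',(179,138)),.165))
E
```

```text
[-4.066 -1.082  0.17  -0.006  0.002  2.569]
[0.3337 0.4062 0.2253]
[0.4124 0.3077 0.2203]
[0.4773 0.1995 0.2152]
[0.5271 0.0836 0.2101]
[ 0.5608 -0.0379  0.205 ]
[ 0.578  -0.1629  0.1999]
cup [0.7649 0.2295 0.    ] pencil [0.7688 0.2531 0.165 ] [0.7567 0.1965 0.165 ]
```

```bash
python3 -m pendant '[-4.07,-1.08,0.17,0,0,2.57,-4.07,-1.08,0.17,0,0,2.57,-4.07,-1.08,0.17,0,0,2.57,-4.07,-1.08,0.17,0,0,2.57,-4.07,-1.08,0.17,0,0,2.57,-4.07,-1.08,0.17,0,0,2.57,-4.07,-1.08,0.17,0,0,2.57,-4.07,-1.08,0.17,0,0,2.57,-4.07,-1.08,0.17,0,0,2.57,-4.07,-1.08,0.17,0,0,2.57,-4.07,-1.08,0.17,0,0,2.57,-4.07,-1.08,0.17,0,0,2.57,-4.07,-1.08,0.17,0,0,2.57,-4.07,-1.08,0.17,0,0,2.57,-4.07,-1.08,0.17,0,0,2.57,-4.07,-1.08,0.17,0,0,2.57,-4.07,-1.08,0.17,0,0,2.57,-4.07,-1.08,0.17,0,0,2.57,0,0,0,0,0,0,0,0,0,0,0,0]' 8.5
python3 - <<'E'
from h import *
np.set_printoptions(precision=4,suppress=True)
T=tool(); np.save('wp1.npy',T); im=cams.camera('wrist'); save('w1.png',im)
o=bot.get_obs();print(T,o['q'],o['contact_force'],o['torque'])
E
```

```text
time: 2.15
position: [0.5785, -0.1636, 0.1998]
tool_rot: [-0.001, 0.592, 0.806, 0.0]
contact_force: [0.3, -0.0, 0.6]
finger_gap: 0.0851
[[-0.3001  0.9539 -0.0015  0.5785]
 [ 0.9539  0.3001  0.0013 -0.1636]
 [ 0.0017 -0.001  -1.      0.1998]
 [ 0.      0.      0.      1.    ]] [-0.3686  0.2093  1.2941  0.0008  1.6394 -0.6751] [ 0.172   0.7987 -0.1514] [0.0588 0.01   0.0036]
```

View pics/w1.png

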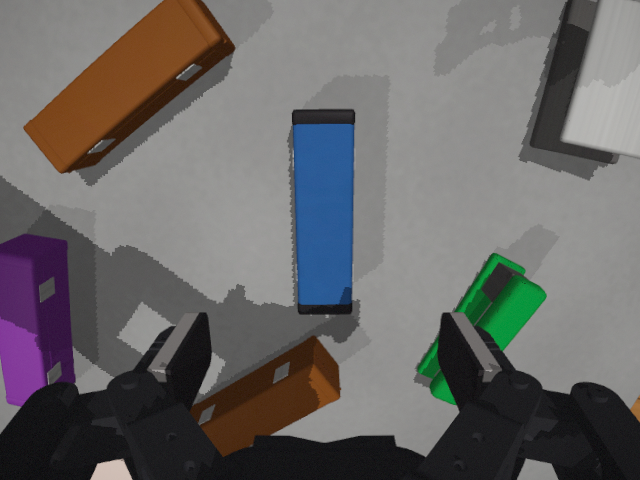

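Wrist view: the blue case is upright in the middle. Its top face has corners near (292,111), (354,110), (352,306) and (299,306), and both side pads are clear of it. Next I'll refine the case pose with a mask and cast rays onto the plane of its top face.

```bash
python3 - <<'E'
from h import *
np.set_printoptions(precision=4,suppress=True)
T=np.load('wp1.npy'); im=cv2.imread('pics/w1.png')
hsv=cv2.cvtColor(im,cv2.COLOR_BGR2HSV); m=cv2.inRange(hsv,(100,120,60),(125,255,255))
c=max(cv2.findContours(m,0,2)[0],key=cv2.contourArea); 
q=cv2.boxPoints(cv2.minAreaRect(c));print(q)
q=cv2.approxPolyDP(c,8,True)[:,0].astype(float);print('poly',q)
P=np.array([plane(ray('wrist',u,T),.05) for u in q]);print(P,P.mean(0)[:2])
E4=[(292,111),(354,110),(352,306),(299,306)]
P=np.array([plane(ray('wrist',u,T),.05) for u in E4]);print(P,P.mean(0))
for a,b in [(0,1),(1,2),(2,3),(3,0)]: print(np.linalg.norm(P[a]-P[b]))
d=(P[0]+P[1]-P[2]-P[3]);print('axis deg',np.degrees(np.arctan2(d[1],d[0])))
print((np.linalg.inv(T)@np.r_[P.mean(0),1])[:3])
# two-view heights: wrist (this) + top pixel earlier: back-left and right corners
t=[(330.6,242.6),(404.4,218.1)]  # Lback,Rback
for u,v in zip([(354,110),(352,306)],t): print('h',tri(ray('wrist',u,T),ray('top',v)))
E
```

```text
[[293. 123.]
 [353. 123.]
 [353. 304.]
 [293. 304.]]
poly [[296. 124.]
 [298. 302.]
 [349. 303.]
 [353. 124.]]
[[ 0.5379 -0.1024  0.05  ]
 [ 0.5783 -0.2348  0.05  ]
 [ 0.6178 -0.2233  0.05  ]
 [ 0.5763 -0.0904  0.05  ]] [ 0.5776 -0.1628]
[[ 0.5328 -0.0948  0.05  ]
 [ 0.574  -0.0811  0.05  ]
 [ 0.621  -0.2252  0.05  ]
 [ 0.5801 -0.238   0.05  ]] [ 0.5769 -0.1598  0.05  ]
0.04340580625228779
0.15154064404209838
0.04290291668622549
0.15089397778958202
axis deg 108.17668462495348
[ 0.0039 -0.0002  0.1498]
h (array([ 0.573 , -0.0821,  0.0617]), [np.float64(0.685387416526357), np.float64(0.6853874165263533)])
h (array([ 0.6248, -0.2322,  0.0349]), [np.float64(0.35832391339533926), np.float64(0.3583239133954626)])
```

The case is centred under the tool to within a millimetre, with its axis at about 108°. My hand-picked lower edge was short by the cap; the blue mask and the top view agree. Descending now to grip.

```bash
python3 -m pendant '[0,0,3,0,0,0.3,0,0,3,0,0,0.3,0,0,3,0,0,0,0,0,3,0,0,0,0,0,3,0,0,0,0,0,2,0,0,0,0,0,1,0,0,0,0,0,0.8,0,0,0,0,0,0,0,0,0,0,0,0,0,0,0]' 8.5
python3 -m pendant '[0,0,0,0,0,0,0,0,0,0,0,0,0,0,0,0,0,0,0,0,0,0,0,0,0,0,0,0,0,0,0,0,0,0,0,0,0,0,0,0,0,0,0,0,0,0,0,0,0,0,0,0,0,0]' 3.5 80
python3 -c "
from h import *
o=bot.get_obs();print(o['contact_force'],o['torque'],o['finger_gap'],o['time'])"
```

```text
time: 3.2
position: [0.5798, -0.1628, 0.014]
tool_rot: [0.001, 0.595, 0.804, 0.0]
contact_force: [0.1, -0.0, 0.5]
finger_gap: 0.085
time: 4.1
position: [0.5794, -0.1632, 0.0138]
tool_rot: [0.001, 0.595, 0.804, 0.0]
contact_force: [-0.3, -0.7, 5.4]
finger_gap: 0.0433
[-0.3129585  -0.71049555  5.36798116] [-0.02870689  0.39298455  0.02556708] 0.04333185923142161 4.1
```

```bash
python3 -m pendant '[0,0,-0.5,0,0,0,0,0,-1,0,0,0,0,0,-1.5,0,0,0,0,0,-2,0,0,0,0,0,-2,0,0,0,0,0,-2,0,0,0,0,0,-1,0,0,0,0,0,0,0,0,0,0,0,0,0,0,0,0,0,0,0,0,0,0,0,0,0,0,0,0,0,0,0,0,0]'
python3 - <<'E'
from h import *
np.set_printoptions(precision=4,suppress=True)
for k in range(3):
    im=cams.camera(['side','wrist','top'][k]); o=bot.get_obs();print(o['contact_force'],o['torque'],o['finger_gap'],o['time'])
    save(['side','wrist','top'][k]+'2.png',im)
    T=tool(); print('tool frame', T[:3,:3].T@o['torque'], T[:3,3])
a=cv2.imread('pics/side2.png'); b=cv2.imread('pics/wrist2.png')
cv2.imwrite('pics/c2.png',np.hstack([cv2.resize(a[160:340,250:490],(400,300)),cv2.resize(b,(400,300))]))
E
```

```text
time: 5.3
position: [0.5783, -0.1626, 0.1115]
tool_rot: [-0.001, 0.595, 0.804, -0.0]
contact_force: [-0.5, 0.3, -5.6]
finger_gap: 0.0428
[ 0.2898 -0.3657 -5.7435] [0.1889 0.0528 0.0084] 0.04323851114941628 5.35
tool frame [-0.0046  0.1961 -0.0086] [ 0.5785 -0.1627  0.1118]
[ 0.001   0.3638 -6.8924] [ 0.1787  0.0452 -0.0146] 0.043213013474615744 5.4
tool frame [-0.0089  0.1841  0.0145] [ 0.5786 -0.1628  0.1121]
[ 0.4958 -0.3061 -5.8219] [0.183  0.047  0.0405] 0.043480109469446804 5.45
tool frame [-0.0084  0.1887 -0.0406] [ 0.5787 -0.1628  0.1123]
```

View pics/c2.png

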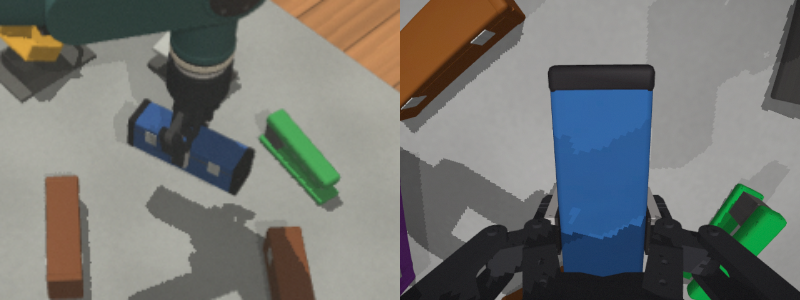

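```bash
python3 - <<'E'
from h import *
np.set_printoptions(precision=4,suppress=True)
o=bot.get_obs();print(o['tau'],o['q'])
b=cv2.imread('pics/wrist2.png');T=tool()
# height of +x cap's two top corners in wrist2 vs level expectation (case centre ~ tool z offset)
for z in (.10,.11,.12,.13,.14,.15):
    l=plane(ray('wrist',(550-400)and((550-400)*1.6,66*1.6),T),z); r=plane(ray('wrist',((654-400)*1.6,66*1.6),T),z); print(z,np.linalg.norm(l-r))
# target: R end (tool -x) down => tool x up along cradle z
C=np.array([.572,.1745,.05]);a=np.radians(35);zc=np.array([np.sin(a),0,np.cos(a)]);xc=np.array([np.cos(a),0,-np.sin(a)])
print('grasp dz',T[2,3]-.0138)
E
```

```text
[  0.0026 -44.7675 -33.1572  -0.1426  -0.1064   0.0015] [-0.3686  0.2511  1.4203  0.0001  1.4708 -0.6647]
0.1 0.061742237338921216
0.11 0.0577634005430872
0.12 0.05378456374725329
0.13 0.04980572695141938
0.14 0.04582689015558546
0.15 0.04184805335975145
grasp dz 0.09850226390848393
```

The heavy end is the −y end (tool −x). The wrist moment in the tool frame is +0.19 N m about y with 6 N of weight, which puts the centre of mass about −30 mm along tool x. Joint 5 torque (−0.106 N m) agrees independently. The side view shows the case held clear of the desk and level. Now I'll plan the reorientation with tool x up along the cradle's z.

```bash
cat >> h.py <<'E'
C=np.array([.572,.1745,.05]);a_=np.radians(35);zc=np.array([np.sin(a_),0,np.cos(a_)]);xc=np.array([np.cos(a_),0,-np.sin(a_)]);yc=np.array([0,1.,0])
ctool=np.array([.001,0,-.0112,1])
def target(x,z,y=0):  # case centre in cradle mm
    T=pose([0,0,0],zc,xc); T[:3,3]=C+xc*x/1e3+zc*z/1e3+yc*y/1e3-T[:3,:3]@ctool[:3]; return T
def mat(D):
    M=np.eye(4);M[:3,3]=np.array(D[:3])/100;M[:3,:3]=R.from_rotvec(D[3:],degrees=True).as_matrix();return M
E
python3 - <<'E'
from h import *
np.set_printoptions(precision=3,suppress=True)
T0=tool(); T0[2,3]+=.14
A=pose([.54,.1745,.26],zc,xc)
n=20; D=row(T0,A,n);print(D); print(row(T0,A,18))
T=T0
for i in range(n):
    T=T@mat(D)
    e=[(T@np.array([s*.08,0,.014,1]))[:3] for s in(1,-1)]
    if i%2: print(T[:3,3],'ends',*e)
print(target(2,80)[:3,3])
E
```

```text
[ 1.494 -1.218  0.459 -2.542  1.881  4.879]
[ 1.667 -1.344  0.51  -2.825  2.09   5.421]
[ 0.548 -0.14   0.243] ends [ 0.539 -0.06   0.235] [ 0.559 -0.218  0.223]
[ 0.522 -0.111  0.234] ends [ 0.527 -0.03   0.233] [ 0.521 -0.188  0.208]
[ 0.502 -0.078  0.227] ends [0.52  0.001 0.234] [ 0.491 -0.151  0.194]
[ 0.488 -0.041  0.221] ends [0.519 0.033 0.237] [ 0.467 -0.108  0.181]
[ 0.481 -0.002  0.219] ends [0.523 0.063 0.242] [ 0.453 -0.061  0.171]
[0.481 0.037 0.219] ends [0.531 0.093 0.251] [ 0.447 -0.012  0.164]
[0.488 0.076 0.223] ends [0.543 0.119 0.263] [0.449 0.039 0.162]
[0.5   0.113 0.231] ends [0.559 0.142 0.278] [0.461 0.088 0.165]
[0.518 0.146 0.244] ends [0.578 0.161 0.297] [0.48  0.133 0.173]
[0.54  0.175 0.26 ] ends [0.597 0.175 0.317] [0.506 0.175 0.186]
[0.628 0.174 0.107]
```

```bash
python3 -m pendant '[0,0,-1,0,0,0,0,0,-2,0,0,0,0,0,-2,0,0,0,0,0,-2,0,0,0,0,0,-2,0,0,0,0,0,-2,0,0,0,0,0,-2,0,0,0,0,0,-1,0,0,0]'
python3 -m pendant '[1.494,-1.218,0.459,-2.54,1.88,4.88,1.494,-1.218,0.459,-2.54,1.88,4.88,1.494,-1.218,0.459,-2.54,1.88,4.88,1.494,-1.218,0.459,-2.54,1.88,4.88,1.494,-1.218,0.459,-2.54,1.88,4.88,1.494,-1.218,0.459,-2.54,1.88,4.88,1.494,-1.218,0.459,-2.54,1.88,4.88,1.494,-1.218,0.459,-2.54,1.88,4.88,1.494,-1.218,0.459,-2.54,1.88,4.88,1.494,-1.218,0.459,-2.54,1.88,4.88,1.494,-1.218,0.459,-2.54,1.88,4.88,1.494,-1.218,0.459,-2.54,1.88,4.88,1.494,-1.218,0.459,-2.54,1.88,4.88,1.494,-1.218,0.459,-2.54,1.88,4.88,1.494,-1.218,0.459,-2.54,1.88,4.88,1.494,-1.218,0.459,-2.54,1.88,4.88,1.494,-1.218,0.459,-2.54,1.88,4.88,1.494,-1.218,0.459,-2.54,1.88,4.88,1.494,-1.218,0.459,-2.54,1.88,4.88,1.494,-1.218,0.459,-2.54,1.88,4.88]'
python3 -m pendant '[0,0,0,0,0,0,0,0,0,0,0,0]'
python3 - <<'E'
from h import *
np.set_printoptions(precision=4,suppress=True)
T=tool();print(T,bot.get_obs()['q'])
print('to B',row(T,target(-6,112),12))
save('side3.png',cams.camera('side'));save('top3.png',cams.camera('top'))
o=bot.get_obs();print(T[:3,:3].T@o['torque'],o['contact_force'])
a=cv2.imread('pics/side3.png');b=cv2.imread('pics/top3.png')
cv2.imwrite('pics/c3.png',np.hstack([cv2.resize(a[60:360,150:450],(400,400)),cv2.resize(b[100:400,100:400],(400,400))]))
E
```

```text
time: 6.25
position: [0.5796, -0.1632, 0.2563]
tool_rot: [0.003, 0.595, 0.804, 0.001]
contact_force: [0.0, -0.2, -6.2]
finger_gap: 0.0431
time: 8.25
position: [0.5292, 0.1601, 0.2493]
tool_rot: [0.004, 0.896, 0.038, 0.443]
contact_force: [0.2, -1.3, -6.6]
finger_gap: 0.0433
time: 8.45
position: [0.5295, 0.1601, 0.2493]
tool_rot: [0.004, 0.896, 0.041, 0.443]
contact_force: [-0.3, -0.9, -7.0]
finger_gap: 0.0431
[[ 0.6043  0.0693  0.7937  0.5295]
 [ 0.0758 -0.9967  0.0293  0.1601]
 [ 0.7931  0.0424 -0.6076  0.2493]
 [ 0.      0.      0.      1.    ]] [ 0.323  -0.4419  2.0351 -0.3628  0.6834  1.9805]
to B [-0.198 -0.107  1.293 -0.148  0.197  0.359]
[ 0.0725 -1.0811  0.009 ] [-0.2178 -0.6331 -6.4614]
```

View pics/c3.png

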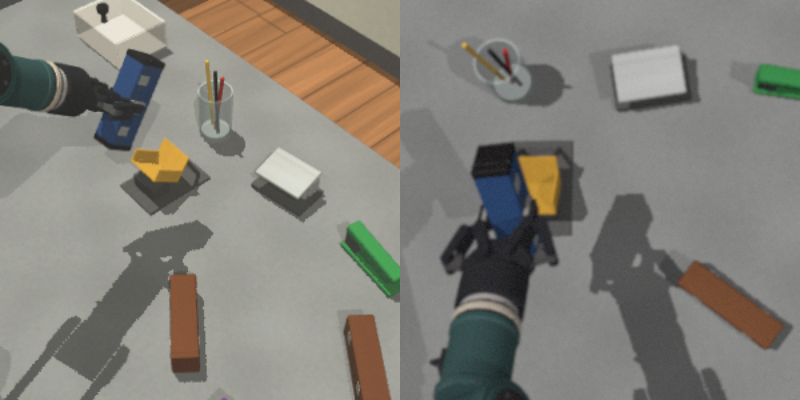

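The case stands heavy end down in the gripper, above and in front of the cradle, with the cup and punch clear. Moving in just above the seat.

```bash
python3 -m pendant '[-0.2,-0.107,1.293,-0.15,0.2,0.36,-0.2,-0.107,1.293,-0.15,0.2,0.36,-0.2,-0.107,1.293,-0.15,0.2,0.36,-0.2,-0.107,1.293,-0.15,0.2,0.36,-0.2,-0.107,1.293,-0.15,0.2,0.36,-0.2,-0.107,1.293,-0.15,0.2,0.36,-0.2,-0.107,1.293,-0.15,0.2,0.36,-0.2,-0.107,1.293,-0.15,0.2,0.36,-0.2,-0.107,1.293,-0.15,0.2,0.36,-0.2,-0.107,1.293,-0.15,0.2,0.36,-0.2,-0.107,1.293,-0.15,0.2,0.36,-0.2,-0.107,1.293,-0.15,0.2,0.36,0,0,0,0,0,0,0,0,0,0,0,0]'
python3 - <<'E'
from h import *
np.set_printoptions(precision=4,suppress=True)
T=tool();print(T)
print('to pre-seat',row(T,target(-1,84),1))
save('side4.png',cams.camera('side'));save('top4.png',cams.camera('top'))
o=bot.get_obs();print(o['torque'],o['contact_force'])
a=cv2.imread('pics/side4.png');b=cv2.imread('pics/top4.png')
cv2.imwrite('pics/c4.png',np.hstack([cv2.resize(a[80:230,190:340],(400,400),interpolation=2),cv2.resize(b[140:290,130:280],(400,400),interpolation=2)]))
E
```

```text
time: 9.95
position: [0.6414, 0.1731, 0.1395]
tool_rot: [0.0, 0.886, -0.002, 0.463]
contact_force: [0.4, -0.4, -6.6]
finger_gap: 0.0429
[[ 0.5705 -0.0036  0.8213  0.6414]
 [-0.0029 -1.     -0.0023  0.1731]
 [ 0.8213 -0.0011 -0.5705  0.1395]
 [ 0.      0.      0.      1.    ]]
to pre-seat [-3.011 -0.128  0.454  0.132 -0.212 -0.168]
[-0.031   1.1481 -0.0213] [ 0.6426 -0.1805 -5.7953]
```

View pics/c4.png

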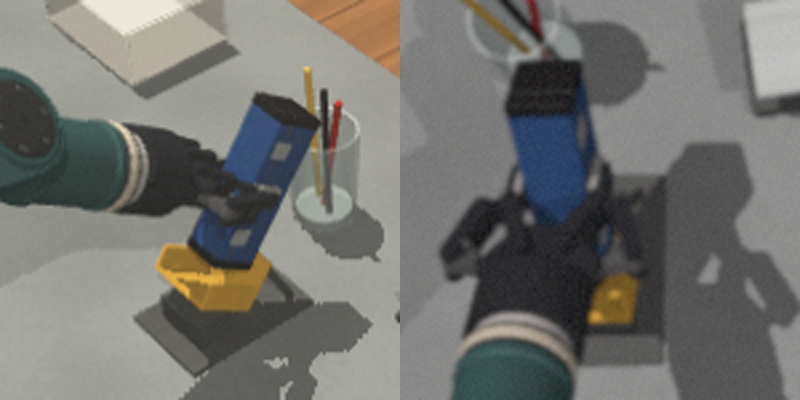

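Above the seat: the case is between the cheeks in both views and the axes match (tool x is [0.57, 0, 0.82]). Lowering slowly with force checks.

```bash
python3 -m pendant '[-0.5,-0.02,0.1,0,0,0,-0.5,-0.02,0.1,0,0,0,-0.5,-0.02,0.1,0,0,0,-0.4,-0.02,0.1,0,0,0,-0.3,-0.02,0,0,0,0,-0.2,0,0,0,0,0,0,0,0,0,0,0,0,0,0,0,0,0]'
python3 - <<'E'
from h import *
np.set_printoptions(precision=4,suppress=True)
T=tool();o=bot.get_obs();print(T[:3,:3].T@o['contact_force'],o['torque'],o['time']); c=(T@ctool)[:3]-C; print('cradle x,y,z',c@xc*1e3,c[1]*1e3,c@zc*1e3)
E
```

```text
time: 10.85
position: [0.6318, 0.1731, 0.1212]
tool_rot: [-0.002, 0.887, 0.0, 0.461]
contact_force: [0.7, 0.4, -6.0]
finger_gap: 0.0432
[-4.5211 -0.3603  3.9902] [0.033  1.085  0.0042] 10.85
cradle x,y,z -3.0456844051691156 -1.4713448454706513 93.62262301084392
```

```bash
cat > st.py <<'E'
from h import *
np.set_printoptions(precision=3,suppress=True)
T=tool();o=bot.get_obs();c=(T@ctool)[:3]-C
print('F tool',T[:3,:3].T@o['contact_force'],'tau',o['torque'],o['time'],'gap',o['finger_gap'],'cradle',c@xc*1e3,c[1]*1e3,c@zc*1e3)
E
python3 -m pendant '[-0.2,-0.05,0,0,0,0,-0.2,-0.05,0,0,0,0,-0.2,0,0,0,0,0,-0.2,0,0,0,0,0,0,0,0,0,0,0]' >/dev/null; python3 st.py
python3 -m pendant '[-0.2,0,0,0,0,0,-0.1,0,0,0,0,0,0,0,0,0,0,0]' >/dev/null; python3 st.py
python3 -m pendant '[-0.1,0,0,0,0,0,-0.1,0,0,0,0,0,0,0,0,0,0,0]' >/dev/null; python3 st.py
```

```text
F tool [-4.591 -0.379  3.83 ] tau [-0.038  1.114 -0.031] 11.35 gap 0.04305857603388131 cradle -3.8674983453089022 -2.3554581554845466 86.65576325396587
F tool [-5.15  -0.212  3.593] tau [-0.054  1.168 -0.041] 11.65 gap 0.04333541309536434 cradle -4.180336542073457 -2.8248422091694536 84.60247551305343
F tool [-5.955 -0.176  3.064] tau [-0.021  1.125  0.036] 11.95 gap 0.04310056246532209 cradle -4.402359381769589 -3.176897756195868 83.06901481766872
```

```bash
python3 - <<'E'
from h import *
np.set_printoptions(precision=4,suppress=True)
print(tool(),bot.get_obs()['q'])
save('side5.png',cams.camera('side'));save('top5.png',cams.camera('top'));print(tool()[:3,3])
a=cv2.imread('pics/side5.png');b=cv2.imread('pics/top5.png')
cv2.imwrite('pics/c5.png',np.hstack([cv2.resize(a[110:230,210:330],(400,400),interpolation=2),cv2.resize(b[140:290,130:280],(400,400),interpolation=2)]))
E
```

```text
[[ 0.5804  0.0073  0.8143  0.6246]
 [ 0.0006 -1.      0.0085  0.1714]
 [ 0.8143 -0.0044 -0.5804  0.1133]
 [ 0.      0.      0.      1.    ]] [ 0.2952 -0.0425  2.0422 -0.8456  0.3107  2.5657]
[0.6247 0.1715 0.1134]
```

View pics/c5.png

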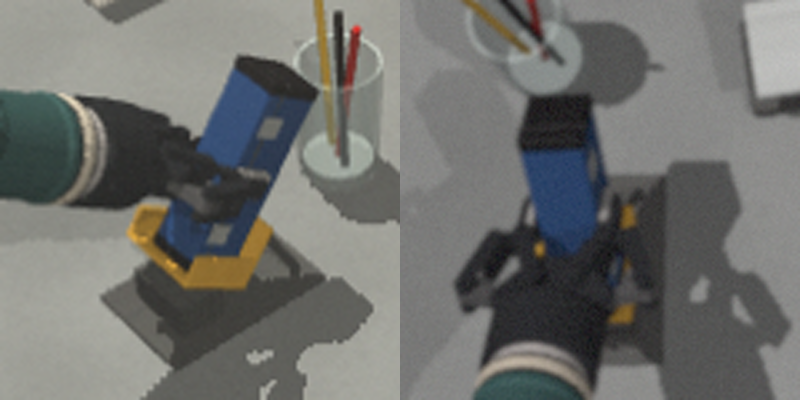

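Joint 6 sits at its 2.57 limit and joint 5 is close to singular (0.31), so the tool is drifting a few mm. I'll fit the kinematics from the logged states to find a pose or grasp that stays in range, before going on.

```bash
cat > kin.py <<'E'
from h import *
from scipy.optimize import least_squares
def fk(q,p):
    r0,h,a,e,b,d,c=p
    def rt(ax,an,t=(0,0,0)):
        M=np.eye(4);M[:3,:3]=R.from_euler(ax,an).as_matrix();M[:3,3]=t;return M
    def tr(*t): M=np.eye(4);M[:3,3]=t;return M
    return rt('z',q[0])@tr(r0,0,h)@rt('y',q[1])@tr(0,0,a)@rt('y',q[2])@tr(e,0,b)@rt('z',q[3])@rt('y',q[4])@tr(0,0,d)@rt('z',q[5]+c)
def mk(p,Rm): M=np.eye(4);M[:3,:3]=Rm;M[:3,3]=p;return M
S=[([1.01089631,.0879632,1.37227272,0,1.68364086,-.1030725],mk([.24232,.49317,.23013],R.from_quat([.226432,.974026,-.001079,-.000374]).as_matrix())),
([-.3686,.2093,1.2941,.0008,1.6394,-.6751],mk([.5785,-.1636,.1998],np.array([[-.3001,.9539,-.0015],[.9539,.3001,.0013],[.0017,-.001,-1]]))),
([-.3686,.2511,1.4203,.0001,1.4708,-.6647],mk([.5787,-.1628,.1123],R.from_quat([.595,.804,0,-.001]).as_matrix())),
([.323,-.4419,2.0351,-.3628,.6834,1.9805],mk([.5295,.1601,.2493],np.array([[.6043,.0693,.7937],[.0758,-.9967,.0293],[.7931,.0424,-.6076]]))),
([.2952,-.0425,2.0422,-.8456,.3107,2.5657],mk([.6246,.1714,.1133],np.array([[.5804,.0073,.8143],[.0006,-1,.0085],[.8143,-.0044,-.5804]])))]
def res(p):
    o=[]
    for q,T in S:
        F=fk(q,p);o+=list((F[:3,3]-T[:3,3])*10)+list((F[:3,:3]-T[:3,:3]).ravel())
    return np.array(o)
best=min((least_squares(res,[0,.3,.4,0,.35,.25,c]) for c in(-1.57,0,1.57,3.14)),key=lambda s:s.cost)
P=best.x
lo=np.array([-3.1,-.76,.27,-1.08,.17,-2.57]);hi=np.array([3.1,2.03,2.55,4.22,2.65,2.57])
def ik(T,q0=S[-1][0]):
    f=lambda q:np.r_[(fk(q,P)[:3,3]-T[:3,3])*10,(fk(q,P)[:3,:3]-T[:3,:3]).ravel()]
    s=min((least_squares(f,np.clip(np.array(q0)+dq,lo-.6,hi+.6),bounds=(lo-1,hi+1)) for dq in (np.zeros(6),np.array([0,-.2,0,.4,.3,-.4]))),key=lambda s:s.cost); return s.x,s.cost
E
python3 - <<'E'
from kin import *
np.set_printoptions(precision=3,suppress=True)
print(P,best.cost,np.abs(best.fun).max())
for x,z in [(-4,83),(2,80),(2,90)]:
  for yaw in (0,3,5):
    T=target(x,z);
    cc=(T@ctool)[:3]; Ry=R.from_rotvec(zc*np.radians(yaw)).as_matrix()
    T[:3,3]=cc+Ry@(T[:3,3]-cc);T[:3,:3]=Ry@T[:3,:3]; print(x,z,'yaw',yaw,*ik(T))
for tilt in (10,20,30,40):
  for off in(0,20):
    T=target(2,80+off); cc=(T@ctool)[:3]; Ry=R.from_rotvec(yc*np.radians(tilt)).as_matrix()
    T[:3,3]=cc+Ry@(T[:3,3]-cc);T[:3,:3]=Ry@T[:3,:3]; print('tilt',tilt,off,T[:3,2],*ik(T))
E
```

```text
[ 0.159  0.066  0.284 -0.026  0.373  0.189  1.571] 0.6218280078365375 0.5461297909887186
-4 83 yaw 0 [ 0.356 -0.032  2.022 -0.933  0.363  2.681] 2.7674971281017563e-30
-4 83 yaw 3 [ 0.338 -0.043  2.033 -0.832  0.305  2.576] 8.319246862716556e-31
-4 83 yaw 5 [ 0.326 -0.049  2.039 -0.741  0.268  2.481] 7.747261786671218e-30
2 80 yaw 0 [ 0.353 -0.014  2.021 -0.968  0.351  2.718] 9.011495564895486e-31
2 80 yaw 3 [ 0.336 -0.024  2.032 -0.872  0.292  2.616] 3.7273608395655685e-29
2 80 yaw 5 [ 0.324 -0.03   2.038 -0.782  0.254  2.523] 7.970630220014375e-29
2 90 yaw 0 [ 0.349 -0.006  1.989 -0.914  0.362  2.658] 1.5589561285185844e-30
2 90 yaw 3 [ 0.332 -0.016  2.    -0.809  0.305  2.549] 8.831458718188948e-31
2 90 yaw 5 [ 0.32  -0.021  2.006 -0.715  0.269  2.452] 4.3391887927340413e-29
tilt 10 0 [ 0.707  0.    -0.707] [ 0.34   0.023  1.917 -0.512  0.502  2.274] 7.049327274507433e-31
tilt 10 20 [ 0.707  0.    -0.707] [ 0.333  0.044  1.849 -0.467  0.54   2.218] 2.616131683270971e-30
tilt 20 0 [ 0.574  0.    -0.819] [ 0.326  0.081  1.8   -0.291  0.696  2.066] 7.427605564603672e-28
tilt 20 20 [ 0.574  0.    -0.819] [ 0.319  0.106  1.729 -0.271  0.739  2.037] 2.2084312040949075e-28
tilt 30 0 [ 0.423  0.    -0.906] [ 0.311  0.157  1.674 -0.166  0.899  1.958] 3.0113575129085263e-29
tilt 30 20 [ 0.423  0.    -0.906] [ 0.305  0.185  1.598 -0.157  0.946  1.941] 1.2846840460487637e-23
tilt 40 0 [ 0.259  0.    -0.966] [ 0.296  0.247  1.541 -0.085  1.104  1.895] 2.0590663750285205e-23
tilt 40 20 [ 0.259  0.    -0.966] [ 0.29   0.278  1.459 -0.081  1.154  1.884] 2.938944070948022e-23
```

```bash
python3 - <<'E'
import re
s=open('kin.py').read()
s=s.replace("rt('z',q[3])","rt('z',SG[0]*q[3])").replace("rt('z',q[5]+c)","rt('z',SG[1]*q[5]+c)").replace("def fk","SG=[1,1]\ndef fk")
s=s.replace("best=min","def fit():\n  return min")
s=s.replace("P=best.x","""al=[]
for g in ((1,1),(-1,1),(1,-1),(-1,-1)):
    SG[:]=g; b=fit(); al.append((b.cost,g,b.x,np.abs(b.fun).max()))
al.sort(key=lambda t:t[0]); SG[:]=al[0][1]; P=al[0][2]""")
open('kin.py','w').write(s)
E
python3 - <<'E'
from kin import *
np.set_printoptions(precision=3,suppress=True)
print(al[0],al[1][:2])
for tilt in (0,10,20,25):
  for off in(0,30):
    T=target(2,80+off); cc=(T@ctool)[:3]; Ry=R.from_rotvec(yc*np.radians(tilt)).as_matrix()
    T[:3,3]=cc+Ry@(T[:3,3]-cc);T[:3,:3]=Ry@T[:3,:3]; print('tilt',tilt,off,T[:3,2],*ik(T))
# path: current -> back out
T0=tool(); W1=target(-30,120); G=pose([.53,.03,.15],[1,0,0],[0,0,-1])
print('W1',row(T0,W1,8),ik(W1)); print('G',row(W1,G,14),ik(G))
Tg=pose([.53,.03,.02],[np.cos(.35),0,-np.sin(.35)],[-np.sin(.35),0,-np.cos(.35)]); print(ik(Tg))
T=W1
for i in range(14):
    T=T@mat(row(W1,G,14)); print(T[:3,3],(T@[-.08,0,.014,1])[:3],(T@[.08,0,.014,1])[:3]) if i%2 else 0
E
```

```text
(np.float64(0.6218280078365375), (1, 1), array([ 0.159,  0.066,  0.284, -0.026,  0.373,  0.189,  1.571]), np.float64(0.5461297909887186)) (np.float64(2.683156634958328), (1, -1))
tilt 0 0 [ 0.819  0.    -0.574] [ 0.353 -0.014  2.021 -0.968  0.351  2.718] 9.011495564895486e-31
tilt 0 30 [ 0.819  0.    -0.574] [ 0.342  0.013  1.924 -0.815  0.387  2.549] 1.6478317762765973e-30
tilt 10 0 [ 0.707  0.    -0.707] [ 0.34   0.023  1.917 -0.512  0.502  2.274] 7.049327274507433e-31
tilt 10 30 [ 0.707  0.    -0.707] [ 0.33   0.056  1.814 -0.446  0.559  2.193] 1.0677353974030078e-30
tilt 20 0 [ 0.574  0.    -0.819] [ 0.326  0.081  1.8   -0.291  0.696  2.066] 7.427605564603672e-28
tilt 20 30 [ 0.574  0.    -0.819] [ 0.316  0.12   1.691 -0.262  0.761  2.024] 7.686702404806983e-29
tilt 25 0 [ 0.5    0.    -0.866] [ 0.318  0.117  1.738 -0.221  0.797  2.004] 3.7702364524096854e-26
tilt 25 30 [ 0.5    0.    -0.866] [ 0.309  0.158  1.626 -0.201  0.865  1.972] 5.460001736589049e-26
W1 [ 0.459 -0.039 -0.322 -0.062  0.058  0.004] (array([ 0.356, -0.08 ,  1.942, -0.714,  0.451,  2.443]), np.float64(1.0411136192240364e-30))
G [-0.643  1.032 -0.293  0.    -3.929  0.   ] (array([ 0.057, -0.007,  1.676,  0.   ,  1.473,  1.627]), np.float64(1.2728694795995347e-30))
(array([0.05 , 0.318, 1.7  , 0.017, 1.473, 1.616]), np.float64(1.2588262688986644e-31))
[0.612 0.154 0.152] [0.568 0.154 0.083] [0.677 0.154 0.201]
[0.599 0.133 0.147] [0.546 0.133 0.085] [0.67  0.133 0.186]
[0.585 0.113 0.143] [0.524 0.113 0.09 ] [0.661 0.113 0.173]
[0.571 0.092 0.142] [0.504 0.092 0.097] [0.65  0.092 0.161]
[0.557 0.071 0.143] [0.484 0.071 0.108] [0.638 0.071 0.151]
[0.543 0.051 0.146] [0.466 0.051 0.121] [0.625 0.051 0.143]
[0.53 0.03 0.15] [0.45  0.03  0.136] [0.61  0.03  0.136]
```

```bash
sed -i 's/r0,h,a,e,b,d,c=p/r0,h,a,e,b,d,c,s=p/; s/tr(r0,0,h)/tr(r0,s,h)/; s/\.25,c\])/.25,c,.05])/' kin.py
python3 - <<'E'
from kin import *
np.set_printoptions(precision=3,suppress=True)
print(al[0],al[1][:2])
for tilt in (0,10,20,25):
  for off in(0,30):
    T=target(2,80+off); cc=(T@ctool)[:3]; Ry=R.from_rotvec(yc*np.radians(tilt)).as_matrix()
    T[:3,3]=cc+Ry@(T[:3,3]-cc);T[:3,:3]=Ry@T[:3,:3]; print('tilt',tilt,off,T[:3,2],*ik(T))
T0=tool(); W1=target(-30,150); G=pose([.53,.03,.15],[1,0,0],[0,0,-1])
print('W1',row(T0,W1,10),ik(W1)); print('G',row(W1,G,14),ik(G))
Tg=pose([.53,.03,.02],[np.cos(.35),0,-np.sin(.35)],[-np.sin(.35),0,-np.cos(.35)]); print(ik(Tg))
T=W1
for i in range(14):
    T=T@mat(row(W1,G,14)); print(T[:3,3],(T@[-.08,0,.014,1])[:3],(T@[.08,0,.014,1])[:3]) if i%2 else 0
E
```

```text
(np.float64(5.401915312021716e-05), (1, 1), array([0.001, 0.153, 0.449, 0.101, 0.499, 0.325, 1.571, 0.056]), np.float64(0.008030922008976649)) (np.float64(2.0613826462749882), (1, -1))
tilt 0 0 [ 0.819  0.    -0.574] [ 0.308 -0.018  2.039 -0.953  0.31   2.681] 2.7981728334350547e-30
tilt 0 30 [ 0.819  0.    -0.574] [ 0.296 -0.022  1.984 -0.8    0.339  2.514] 4.305246710483751e-30
tilt 10 0 [ 0.707  0.    -0.707] [ 0.284 -0.011  1.932 -0.43   0.494  2.158] 2.7305930499086156e-29
tilt 10 30 [ 0.707  0.    -0.707] [ 0.273 -0.007  1.872 -0.379  0.541  2.095] 4.083851400167696e-30
tilt 20 0 [ 0.574  0.    -0.819] [ 0.259  0.032  1.81  -0.225  0.718  1.955] 1.4807170816676911e-30
tilt 20 30 [ 0.574  0.    -0.819] [ 0.25   0.041  1.746 -0.205  0.768  1.925] 7.47769598080359e-30
tilt 25 0 [ 0.5    0.    -0.866] [ 0.247  0.063  1.745 -0.166  0.83   1.898] 2.43458735546255e-29
tilt 25 30 [ 0.5    0.    -0.866] [ 0.238  0.075  1.679 -0.154  0.882  1.876] 2.331989317093052e-25
W1 [ 0.667 -0.031 -0.259 -0.049  0.046  0.003] (array([ 0.298, -0.099,  1.939, -0.61 ,  0.433,  2.31 ]), np.float64(4.515753567222432e-30))
G [-0.844  1.032 -0.197  0.    -3.929  0.   ] (array([-0.05 ,  0.075,  1.546, -0.   ,  1.521,  1.521]), np.float64(2.9940233341662143e-30))
(array([-0.041,  0.43 ,  1.422, -0.014,  1.639,  1.531]), np.float64(3.014031692668923e-23))
[0.629 0.154 0.172] [0.585 0.154 0.104] [0.693 0.154 0.221]
[0.614 0.133 0.163] [0.561 0.133 0.101] [0.685 0.133 0.202]
[0.598 0.113 0.155] [0.537 0.113 0.102] [0.674 0.113 0.185]
[0.582 0.092 0.151] [0.514 0.092 0.106] [0.661 0.092 0.17 ]
[0.565 0.071 0.148] [0.491 0.071 0.113] [0.645 0.071 0.156]
[0.547 0.051 0.148] [0.47  0.051 0.123] [0.628 0.051 0.145]
[0.53 0.03 0.15] [0.45  0.03  0.136] [0.61  0.03  0.136]
```

The refit is very good once the lateral shoulder offset is included. It predicts that the present grasp would break joint 6's range at home (2.68), while a grasp with the tool tilted 20° relative to the case fits easily (q6 1.96, q5 0.72). So I'll back out, lay the case gently on free desk at about (0.53, 0.03) and regrasp with the tilt.

```bash
python3 -m pendant '[0.3,0,-0.1,0,0,0,0.67,-0.03,-0.26,-0.05,0.05,0,0.67,-0.03,-0.26,-0.05,0.05,0,0.67,-0.03,-0.26,-0.05,0.05,0,0.67,-0.03,-0.26,-0.05,0.05,0,0.67,-0.03,-0.26,-0.05,0.05,0,0.67,-0.03,-0.26,-0.05,0.05,0,0.67,-0.03,-0.26,-0.05,0.05,0,0.67,-0.03,-0.26,-0.05,0.05,0,0.67,-0.03,-0.26,-0.05,0.05,0,0.67,-0.03,-0.26,-0.05,0.05,0,0,0,0,0,0,0]'; python3 st.py
python3 - <<'E'
from kin import *
np.set_printoptions(precision=3,suppress=True)
T=tool();print(T);G=pose([.53,.03,.13],[1,0,0],[0,0,-1]);D=row(T,G,15);print(D)
for i in range(15):
    T=T@mat(D); print(T[:3,3],(T@[-.08,0,.014,1])[:3],(T@[.08,0,.014,1])[:3]) if i%3==2 else 0
E
```

```text
time: 13.25
position: [0.644, 0.1748, 0.1887]
tool_rot: [-0.0, 0.886, 0.0, 0.464]
contact_force: [0.1, 0.2, -5.9]
finger_gap: 0.0428
F tool [-4.793 -0.23   3.464] tau [ 0.026  1.118 -0.037] 13.25 gap 0.04281837916780337 cradle -31.73932121745543 0.2689967111596525 155.85541001869913
[[ 0.57   0.001  0.821  0.644]
 [-0.    -1.     0.001  0.175]
 [ 0.821 -0.001 -0.57   0.189]
 [ 0.     0.     0.     1.   ]]
[-0.888  0.965 -0.035 -0.003 -3.682  0.001]
[0.627 0.146 0.168] [0.579 0.146 0.103] [0.694 0.146 0.214]
[0.606 0.117 0.152] [0.546 0.117 0.097] [0.68  0.117 0.184]
[0.582 0.088 0.14 ] [0.513 0.088 0.097] [0.661 0.088 0.157]
[0.557 0.059 0.132] [0.481 0.059 0.103] [0.638 0.059 0.134]
[0.53 0.03 0.13] [0.45  0.03  0.116] [0.61  0.03  0.116]
```

```bash
python3 -m pendant '[-0.88,0.965,-0.1,0,-3.68,0,-0.88,0.965,-0.1,0,-3.68,0,-0.88,0.965,-0.1,0,-3.68,0,-0.88,0.965,-0.1,0,-3.68,0,-0.88,0.965,-0.1,0,-3.68,0,-0.88,0.965,-0.1,0,-3.68,0,-0.88,0.965,-0.1,0,-3.68,0,-0.88,0.965,-0.1,0,-3.68,0,-0.88,0.965,-0.1,0,-3.68,0,-0.88,0.965,-0.1,0,-3.68,0,-0.88,0.965,-0.1,0,-3.68,0,-0.88,0.965,-0.1,0,-3.68,0,-0.88,0.965,-0.1,0,-3.68,0,-0.88,0.965,-0.1,0,-3.68,0,-0.88,0.965,-0.1,0,-3.68,0,0,0,0,0,0,0,0,0,0,0,0,0]'
python3 - <<'E'
from h import *
np.set_printoptions(precision=3,suppress=True)
T=tool();print(T,bot.get_obs()['torque'])
save('side6.png',cams.camera('side'));save('top6.png',cams.camera('top'))
a=cv2.imread('pics/side6.png');b=cv2.imread('pics/top6.png')
cv2.imwrite('pics/c6.png',np.hstack([cv2.resize(a[100:340,200:440],(400,400),interpolation=2),cv2.resize(b[120:360,180:420],(400,400),interpolation=2)]))
E
```

```text
time: 14.95
position: [0.5265, 0.0296, 0.1369]
tool_rot: [0.0, 1.0, -0.0, 0.0]
contact_force: [0.2, 0.2, -5.6]
finger_gap: 0.0433
[[ 1.    -0.     0.001  0.526]
 [-0.    -1.    -0.001  0.03 ]
 [ 0.001  0.001 -1.     0.137]
 [ 0.     0.     0.     1.   ]] [ 0.07  -0.152  0.029]
```

View pics/c6.png

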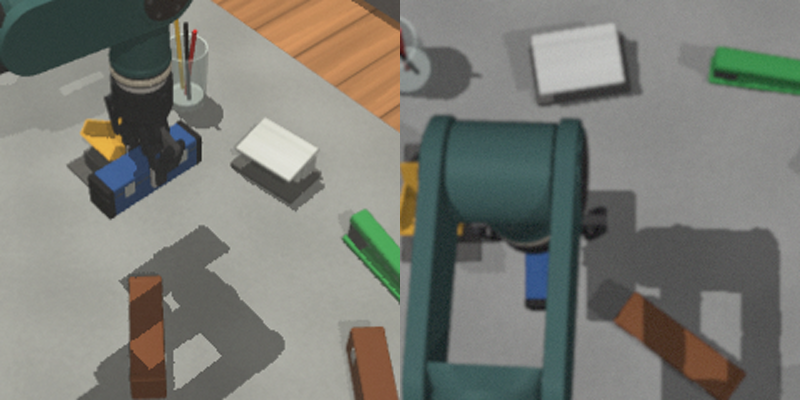

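Space below is free (the brown brick is about 70 mm to the right), and the moment again puts the heavy end on the near side. Lowering.

```bash
python3 -m pendant '[0,0,1.5,0,0,0,0,0,2,0,0,0,0,0,2,0,0,0,0,0,2,0,0,0,0,0,1.8,0,0,0,0,0,1.2,0,0,0,0,0,0.6,0,0,0,0,0,0.4,0,0,0,0,0,0.2,0,0,0,0,0,0.1,0,0,0,0,0,0,0,0,0,0,0,0,0,0,0]'; python3 st.py
```

```text
time: 16.25
position: [0.5254, 0.0295, 0.0194]
tool_rot: [0.0, 1.0, 0.0, -0.001]
contact_force: [-0.7, 0.7, -6.9]
finger_gap: 0.0431
F tool [-0.661 -0.683  6.931] tau [-0.014 -0.206 -0.002] 16.25 gap 0.04309336986149556 cradle -26.18805236261748 -144.99686393261138 -42.01053919441124
```

```bash
python3 -m pendant '[0,0,0.1,0,0,0,0,0,0.1,0,0,0,0,0,0,0,0,0]'|head -2; python3 st.py;python3 -m pendant '[0,0,0.1,0,0,0,0,0,0,0,0,0]'|head -2; python3 st.py
```

```text
time: 16.55
position: [0.5248, 0.0295, 0.0166]
F tool [ 0.423 -0.068  5.98 ] tau [ 0.031 -0.224  0.039] 16.55 gap 0.04321030510847443 cradle -25.086547911008456 -144.95027624287866 -44.677151341941865
time: 16.75
position: [0.5248, 0.0295, 0.0156]
F tool [-0.439  0.508  7.047] tau [-0.014 -0.189 -0.042] 16.75 gap 0.04281074840840987 cradle -24.47571608520354 -144.95822588184865 -45.49104629410812
```

```bash
python3 -m pendant '[0,0,0.1,0,0,0,0,0,0,0,0,0]'|head -2; python3 st.py;python3 -m pendant '[0,0,0.1,0,0,0,0,0,0,0,0,0]'|head -2; python3 st.py;python3 -m pendant '[0,0,0.1,0,0,0,0,0,0,0,0,0]'|head -2; python3 st.py
```

```text
time: 16.95
position: [0.5248, 0.0295, 0.0146]
F tool [0.097 0.633 6.762] tau [ 0.017 -0.18   0.021] 16.95 gap 0.042862446587888944 cradle -23.920882667597443 -144.96253465211205 -46.27147123819102
time: 17.15
position: [0.5251, 0.0295, 0.0138]
F tool [-0.675  0.356  6.979] tau [-0.012 -0.242  0.008] 17.15 gap 0.04290128093730616 cradle -23.292993492263648 -144.97124892832932 -46.78763355043849
time: 17.35
position: [0.525, 0.0295, 0.0138]
F tool [-3.486 -0.198 -1.624] tau [0.147 0.344 0.025] 17.35 gap 0.04346003627860923 cradle -23.273253093458077 -144.97110840152743 -46.833166366354504
```

```bash
python3 -m pendant '[0,0,-0.1,0,0,0,0,0,0,0,0,0,0,0,0,0,0,0,0,0,0,0,0,0,0,0,0,0,0,0]' 8.5|tail -2
python3 - <<'E'
from h import *
np.set_printoptions(precision=3,suppress=True)
t=np.radians(20);T=tool();print(T[:3,3]);print(row(T,pose([.521,.0295,.019],[np.cos(t),0,-np.sin(t)],[-np.sin(t),0,-np.cos(t)]),5))
E
```

```text
contact_force: [0.6, 0.1, -0.5]
finger_gap: 0.0849
[0.525 0.03  0.014]
[-0.096  0.001 -0.09   0.005 -3.973  0.001]
```

```bash
python3 -m pendant '[-0.06,0,-0.12,0,-3.97,0,-0.09,0,-0.12,0,-3.97,0,-0.1,0,-0.09,0,-3.97,0,-0.11,0,-0.07,0,-3.97,0,-0.12,0,-0.06,0,-3.97,0,0,0,0,0,0,0,0,0,0,0,0,0]'
python3 - <<'E'
from h import *
np.set_printoptions(precision=4,suppress=True)
T=tool();print(T);np.save('wp7.npy',T);save('wrist7.png',cams.camera('wrist'));save('side7.png',cams.camera('side'))
a=cv2.imread('pics/side7.png');b=cv2.imread('pics/wrist7.png')
cv2.imwrite('pics/c7.png',np.hstack([cv2.resize(a[100:280,240:480],(400,300),interpolation=2),cv2.resize(b,(400,300))]))
E
```

```text
time: 18.55
position: [0.5208, 0.0295, 0.0186]
tool_rot: [0.0, 0.985, 0.0, -0.174]
contact_force: [-0.7, -0.5, -0.1]
finger_gap: 0.085
[[ 0.9397  0.0001 -0.3419  0.5208]
 [-0.     -1.     -0.0005  0.0295]
 [-0.3419  0.0004 -0.9397  0.0186]
 [ 0.      0.      0.      1.    ]]
```

View pics/c7.png

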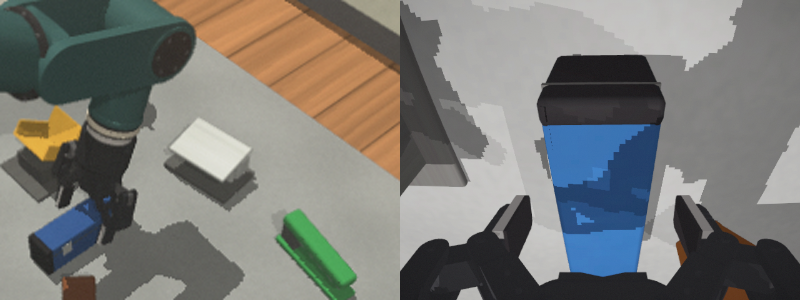

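The case lies flat and is centred between the pads (the wrist view shows even gaps), with the tool tilted 20°. Gripping and lifting.

```bash
python3 -m pendant '[0,0,0,0,0,0,0,0,0,0,0,0,0,0,0,0,0,0,0,0,0,0,0,0,0,0,0,0,0,0,0,0,0,0,0,0,0,0,0,0,0,0,0,0,0,0,0,0]' 3.5 90; python3 st.py; python3 - <<'E'
from h import *
np.set_printoptions(precision=4,suppress=True)
print(tool())
E
```

```text
time: 19.45
position: [0.5214, 0.0295, 0.0197]
tool_rot: [0.0, 0.985, 0.0, -0.173]
contact_force: [3.0, 0.4, 5.3]
finger_gap: 0.0428
F tool [ 0.982 -0.351 -5.971] tau [ 0.099 -0.201  0.019] 19.45 gap 0.04284857211594166 cradle -26.028923480439055 -144.9546278222401 -42.741517888323386
[[ 0.9402  0.0003 -0.3407  0.5214]
 [ 0.0001 -1.     -0.0005  0.0295]
 [-0.3407  0.0005 -0.9402  0.0197]
 [ 0.      0.      0.      1.    ]]
```

```bash
cat >> h.py <<'E'
def kpose(p,x,z): return pose(p,x,z)
try:
    REL=np.load('rel.npy')
    def target2(x,z,y=0): return kpose(C+xc*x/1e3+zc*z/1e3+yc*y/1e3,zc,-xc)@np.linalg.inv(REL)
    def casein(): 
        K=tool()@REL; c=K[:3,3]-C; return np.round([c@xc*1e3,c[1]*1e3,c@zc*1e3],2), np.round(K[:3,0],4)
except Exception: pass
E
python3 - <<'E'
from h import *
np.set_printoptions(precision=4,suppress=True)
K=pose([.526,.0295,.025],[1,0,0],[0,0,1]); np.save('rel.npy',np.linalg.inv(tool())@K)
E
python3 -m pendant '[-0.17,0,-0.47,0,0,0,-0.34,0,-0.94,0,0,0,-0.68,0,-1.88,0,0,0,-0.68,0,-1.88,0,0,0,-0.68,0,-1.88,0,0,0,-0.68,0,-1.88,0,0,0,-0.68,0,-1.88,0,0,0,-0.51,0,-1.41,0,0,0,-0.17,0,-0.47,0,0,0,0,0,0,0,0,0,0,0,0,0,0,0]'
python3 st.py
python3 - <<'E'
from kin import *
np.set_printoptions(precision=3,suppress=True)
print(casein(),tool()); T=tool();W=target2(-25,140);D=row(T,W,16);print(D,ik(W));
for x,z in[(-6,112),(2,80)]: print(ik(target2(x,z)))
for i in range(16):
    T=T@mat(D);K=T@REL; print(K[:3,3],(K@[-.08,0,-.025,1])[:3],(K@[-.08,0,.025,1])[:3]) if i%3==0 else 0
E
```

```text
time: 20.55
position: [0.5205, 0.0296, 0.1527]
tool_rot: [0.0, 0.985, 0.0, -0.175]
contact_force: [0.5, -0.1, -7.0]
finger_gap: 0.0429
F tool [2.919 0.057 6.388] tau [-0.035 -0.679 -0.02 ] 20.55 gap 0.04289310484669603 cradle -103.04857355997451 -144.8631962440388 65.68103766996545
(array([-100.38, -144.91,   61.55]), array([ 1.   , -0.   , -0.004])) [[ 0.939  0.    -0.344  0.52 ]
 [ 0.    -1.    -0.     0.03 ]
 [-0.344  0.    -0.939  0.153]
 [ 0.     0.     0.     1.   ]]
[ 0.744 -0.906 -0.053 -0.001  3.451  0.001] (array([ 0.255, -0.014,  1.713, -0.194,  0.856,  1.909]), np.float64(1.0278214711427764e-27))
(array([ 0.255,  0.013,  1.756, -0.207,  0.786,  1.928]), np.float64(3.0137083237427005e-29))
(array([ 0.262,  0.02 ,  1.816, -0.227,  0.723,  1.958]), np.float64(1.218845829062203e-30))
[0.532 0.039 0.156] [0.453 0.039 0.127] [0.451 0.039 0.177]
[0.553 0.066 0.153] [0.481 0.066 0.11 ] [0.469 0.066 0.159]
[0.574 0.093 0.154] [0.511 0.093 0.099] [0.491 0.093 0.145]
[0.595 0.12  0.159] [0.543 0.12  0.093] [0.515 0.12  0.135]
[0.614 0.147 0.167] [0.575 0.147 0.093] [0.54  0.147 0.129]
[0.632 0.175 0.179] [0.606 0.175 0.099] [0.566 0.175 0.128]
```

```bash
python3 -m pendant '[-0.34,0,-0.94,0,0,0,-0.34,0,-0.94,0,0,0,0.744,-0.906,-0.053,0,3.45,0,0.744,-0.906,-0.053,0,3.45,0,0.744,-0.906,-0.053,0,3.45,0,0.744,-0.906,-0.053,0,3.45,0,0.744,-0.906,-0.053,0,3.45,0,0.744,-0.906,-0.053,0,3.45,0,0.744,-0.906,-0.053,0,3.45,0,0.744,-0.906,-0.053,0,3.45,0,0.744,-0.906,-0.053,0,3.45,0,0.744,-0.906,-0.053,0,3.45,0,0.744,-0.906,-0.053,0,3.45,0,0.744,-0.906,-0.053,0,3.45,0,0.744,-0.906,-0.053,0,3.45,0,0.744,-0.906,-0.053,0,3.45,0,0.744,-0.906,-0.053,0,3.45,0,0.744,-0.906,-0.053,0,3.45,0]'
python3 -m pendant '[0,0,0,0,0,0,0,0,0,0,0,0]' >/dev/null; python3 st.py
python3 - <<'E'
from kin import *
np.set_printoptions(precision=3,suppress=True)
T=tool();print(casein(),bot.get_obs()['q']);print(row(T,target2(-4,105),10))
save('side8.png',cams.camera('side'));save('wrist8.png',cams.camera('wrist'))
a=cv2.imread('pics/side8.png');b=cv2.imread('pics/wrist8.png')
cv2.imwrite('pics/c8.png',np.hstack([cv2.resize(a[60:240,190:430],(400,300),interpolation=2),cv2.resize(b,(400,300))]))
E
```

```text
time: 22.35
position: [0.6324, 0.1744, 0.1927]
tool_rot: [0.001, 0.954, -0.0, 0.3]
contact_force: [0.4, -0.7, -7.1]
finger_gap: 0.0427
F tool [-3.997  0.746  5.715] tau [-0.019  0.78  -0.02 ] 22.55 gap 0.042717092984970874 cradle -42.29796446774272 -0.23478816673350167 156.4359211636541
(array([-37.38,  -0.28, 156.26]), array([0.576, 0.001, 0.817])) [ 0.254 -0.029  1.684 -0.186  0.902  1.896]
[-0.367 -0.004  0.489  0.005  0.019  0.005]
```

View pics/c8.png

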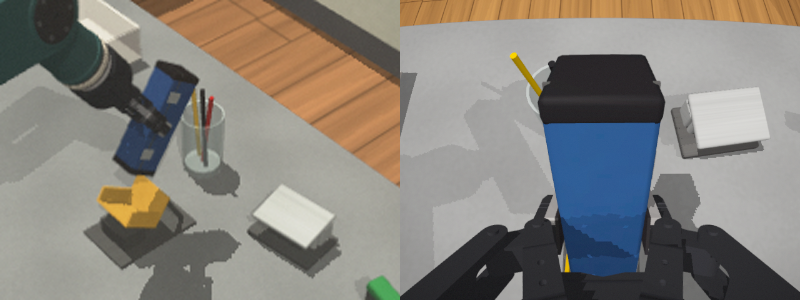

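The case is above the cradle at the right lean (35.2°), heavy end down, with no droop and the joints well within range. Lowering it in.

```bash
python3 -m pendant '[-0.367,0,0.489,0,0,0,-0.367,0,0.489,0,0,0,-0.367,0,0.489,0,0,0,-0.367,0,0.489,0,0,0,-0.367,0,0.489,0,0,0,-0.367,0,0.489,0,0,0,-0.367,0,0.489,0,0,0,-0.367,0,0.489,0,0,0,-0.367,0,0.489,0,0,0,-0.367,0,0.489,0,0,0,0,0,0,0,0,0,0,0,0,0,0,0]'; python3 st.py
python3 - <<'E'
from kin import *
np.set_printoptions(precision=3,suppress=True)
T=tool();print(casein());print(row(T,target2(-1,85),8)); print(row(T,target2(-1,80),1)-row(T,target2(-1,81),1),row(T,target2(1,80),1)-row(T,target2(0,80),1))
E
```

```text
time: 23.85
position: [0.6323, 0.1746, 0.1324]
tool_rot: [0.0, 0.953, 0.0, 0.302]
contact_force: [-0.2, -0.2, -5.9]
finger_gap: 0.0431
F tool [-3.524  0.183  4.688] tau [0.011 0.742 0.025] 23.85 gap 0.04312963272988024 cradle -8.102403360546397 0.06862331824733503 106.83559212839853
(array([ -3.18,   0.02, 106.68]), array([0.572, 0.   , 0.82 ]))
[-0.246  0.     0.118 -0.001 -0.012  0.003]
[-0.094  0.     0.034  0.     0.     0.   ] [0.034 0.    0.094 0.    0.    0.   ]
```

```bash
python3 -m pendant '[-0.246,0,0.118,0,0,0,-0.246,0,0.118,0,0,0,-0.246,0,0.118,0,0,0,-0.246,0,0.118,0,0,0,-0.246,0,0.118,0,0,0,-0.246,0,0.118,0,0,0,-0.246,0,0.118,0,0,0,-0.2,0,0.1,0,0,0,0,0,0,0,0,0]' >/dev/null; python3 st.py; python3 -c "
from h import *
print(casein())"
python3 -m pendant '[-0.094,0,0.034,0,0,0,-0.094,0,0.034,0,0,0,0,0,0,0,0,0]' >/dev/null; python3 st.py; python3 -c "
from h import *
print(casein())"
python3 -m pendant '[-0.094,0,0.034,0,0,0,0,0,0,0,0,0]' >/dev/null; python3 st.py; python3 -c "
from h import *
print(casein())"
```

```text
F tool [-3.469 -0.588  5.266] tau [0.005 0.826 0.029] 24.75 gap 0.04269653612721033 cradle -5.969281267694695 -0.026523813617201908 84.96292942569652
(array([-1.05e+00, -7.00e-02,  8.48e+01]), array([5.730e-01, 5.000e-04, 8.196e-01]))
F tool [-4.025  0.743  5.37 ] tau [0.027 0.805 0.022] 25.05 gap 0.04330242297448226 cradle -6.009713426451134 0.018666856593879677 83.69820049513866
(array([-1.090e+00, -3.000e-02,  8.354e+01]), array([5.722e-01, 2.000e-04, 8.201e-01]))
F tool [-4.344 -0.319  4.816] tau [-0.019  0.792  0.039] 25.25 gap 0.04276861118669457 cradle -6.0085253255490425 0.025547904426242996 82.66077846607685
(array([-1.090e+00, -2.000e-02,  8.251e+01]), array([5.722e-01, 2.000e-04, 8.201e-01]))
```

```bash
cat >> st.py <<'E'
print(casein())
E
for i in 1; do python3 -m pendant '[-0.094,0,0.034,0,0,0,0,0,0,0,0,0]' >/dev/null; python3 st.py; done
python3 -m pendant '[-0.094,0,0.034,0,0,0,0,0,0,0,0,0]' >/dev/null; python3 st.py
python3 -m pendant '[-0.047,0,0.017,0,0,0,0,0,0,0,0,0]' >/dev/null; python3 st.py
```

```text
F tool [-3.523  0.417  4.941] tau [ 0.036  0.784 -0.037] 25.45 gap 0.04303601836121434 cradle -6.004324766833207 0.03380790696852487 81.54029232685474
(array([-1.09, -0.01, 81.38]), array([0.572, 0.   , 0.82 ]))
F tool [-4.222  0.504  4.714] tau [-0.042  0.785 -0.014] 25.65 gap 0.042751626811575474 cradle -6.00591388219462 0.034349103630620936 80.51952818024279
(array([-1.09, -0.01, 80.36]), array([0.572, 0.   , 0.82 ]))
F tool [-3.362 -0.862  4.98 ] tau [ 0.002  0.811 -0.012] 25.85 gap 0.042657911377763445 cradle -5.991357312944875 0.04661432685817979 80.23605205838065
(array([-1.07,  0.  , 80.08]), array([0.572, 0.   , 0.82 ]))
```

```bash
python3 -m pendant '[-0.094,0,0.034,0,0,0,0,0,0,0,0,0]' >/dev/null; python3 st.py
python3 -m pendant '[-0.047,0,0.017,0,0,0,0,0,0,0,0,0]' >/dev/null; python3 st.py
```

```text
F tool [-1.893  0.18   5.698] tau [0.068 0.642 0.015] 26.05 gap 0.0430954274864299 cradle -5.986636965909902 0.13228340907966984 80.05157294900323
(array([-1.07,  0.09, 79.9 ]), array([0.571, 0.   , 0.821]))
F tool [-1.45   0.375  3.773] tau [-0.013  0.467  0.029] 26.25 gap 0.04296621151471466 cradle -6.022540777801827 0.1315137330439864 80.0214967809153
(array([-1.1 ,  0.09, 79.88]), array([0.57 , 0.   , 0.821]))
```

```bash
python3 -m pendant '[-0.047,0,0.017,0,0,0,0,0,0,0,0,0]' >/dev/null; python3 st.py
python3 -m pendant '[-0.047,0,0.017,0,0,0,0,0,0,0,0,0]' >/dev/null; python3 st.py
```

```text
F tool [-0.24   1.022  4.221] tau [-0.039  0.24  -0.089] 26.45 gap 0.04277473974333144 cradle -6.009760436910275 0.17839437989697338 80.03339939931962
(array([-1.09,  0.14, 79.89]), array([ 0.57 , -0.   ,  0.822]))
F tool [2.196 0.945 2.793] tau [-0.111 -0.049 -0.089] 26.65 gap 0.04288327128305759 cradle -6.026030654388172 0.23089567432005298 80.02473330216014
(array([-1.11,  0.19, 79.89]), array([ 0.569, -0.   ,  0.822]))
```

Seat contact at z ≈ 79.9 mm, exactly as expected. Now sliding towards the back.

```bash
python3 -m pendant '[0.034,0,0.094,0,0,0,0.034,0,0.094,0,0,0,0,0,0,0,0,0]' >/dev/null; python3 st.py
python3 -m pendant '[0.025,0,0.07,0,0,0,0,0,0,0,0,0]' >/dev/null; python3 st.py
python3 -m pendant '[0.017,0,0.047,0,0,0,0,0,0,0,0,0]' >/dev/null; python3 st.py
```

```text
F tool [ 5.097 -0.096  1.07 ] tau [ 0.158 -0.296 -0.099] 26.95 gap 0.04258459169337309 cradle -3.9590132672522715 0.5301924651173462 79.97759029894266
(array([ 0.96,  0.49, 79.84]), array([ 0.569, -0.001,  0.822]))
F tool [ 4.889 -0.884 -4.634] tau [ 0.12   0.049 -0.166] 27.15 gap 0.042985903459098626 cradle -3.660962169924853 0.5032069877707324 79.96142956903242
(array([ 1.26,  0.46, 79.82]), array([ 0.57 , -0.001,  0.822]))
F tool [ 2.614 -0.355 -7.492] tau [ 0.082  0.264 -0.192] 27.35 gap 0.04277004406742789 cradle -3.5865506626802754 0.5247668892505164 79.9780572607508
(array([ 1.33,  0.48, 79.84]), array([ 0.57 , -0.001,  0.822]))
```

Back contact too (the force along tool z reverses). Taking a look, then opening.

```bash
python3 -m pendant '[0,0,0,0,0,0,0,0,0,0,0,0]' - 20 >/dev/null; python3 st.py
python3 -m pendant '[0,0,0,0,0,0,0,0,0,0,0,0,0,0,0,0,0,0,0,0,0,0,0,0]' 6 ; python3 st.py
python3 - <<'E'
from h import *
save('side9.png',cams.camera('side'));save('wrist9.png',cams.camera('wrist'))
a=cv2.imread('pics/side9.png');b=cv2.imread('pics/wrist9.png')
cv2.imwrite('pics/c9.png',np.hstack([cv2.resize(a[90:240,200:350],(400,400),interpolation=2),cv2.resize(b,(400,400))]))
E
```

```text
F tool [ 2.912 -0.257 -8.287] tau [ 0.073  0.266 -0.23 ] 27.55 gap 0.043135847895375716 cradle -3.5868216141746077 0.5226198407562166 79.97757267884758
(array([ 1.33,  0.48, 79.84]), array([ 0.57 , -0.001,  0.822]))
time: 27.95
position: [0.6194, 0.1744, 0.1045]
tool_rot: [0.0, 0.954, 0.0, 0.301]
contact_force: [-0.2, -0.8, -0.3]
finger_gap: 0.0601
F tool [-0.361  0.764  0.165] tau [-0.006  0.278 -0.025] 27.95 gap 0.060119344256858956 cradle -2.632140425867992 -0.07030623644652123 76.52368615595155
(array([ 2.29, -0.12, 76.36]), array([0.574, 0.001, 0.819]))
```

View pics/c9.png

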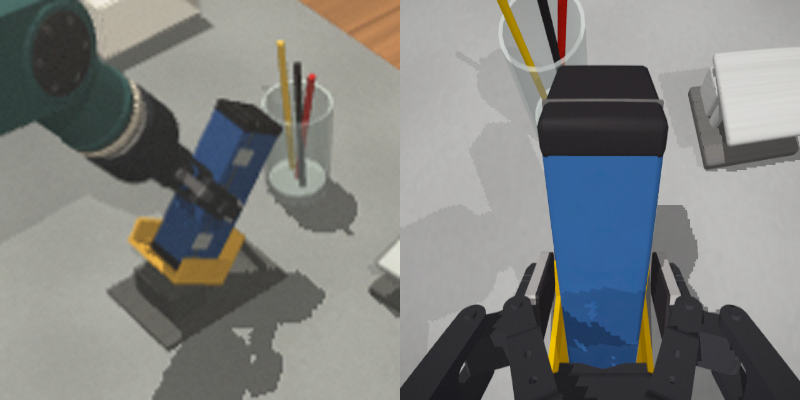

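Released: the case stays standing, down between the cheeks and against the back. Opening fully and retreating straight back along the fingers.

```bash
python3 -m pendant '[0,0,0,0,0,0,0,0,0,0,0,0,0,0,0,0,0,0,0,0,-0.5,0,0,0,0,0,-1,0,0,0,0,0,-1.5,0,0,0,0,0,-2,0,0,0,0,0,-2,0,0,0,0,0,-2,0,0,0,0,0,-2,0,0,0,0,0,-2,0,0,0,0,0,-2,0,0,0,0,0,0,0,0,0,0,0,0,0,0,0]' 8.5
python3 - <<'E'
from h import *
np.set_printoptions(precision=4,suppress=True)
np.save('wp10.npy',tool())
for c in('side','top','wrist'): save(c+'10.png',cams.camera(c))
a=cv2.imread('pics/side10.png');b=cv2.imread('pics/top10.png');w=cv2.imread('pics/wrist10.png')
cv2.imwrite('pics/c10.png',np.vstack([np.hstack([cv2.resize(a[90:210,210:370],(400,300),interpolation=2),cv2.resize(b[130:280,130:330],(400,300),interpolation=2)]),np.hstack([cv2.resize(w,(400,300)),cv2.resize(b,(400,300))])]))
E
```

```text
time: 29.45
position: [0.5336, 0.1747, 0.2291]
tool_rot: [-0.0, 0.953, 0.0, 0.303]
contact_force: [-0.1, -0.0, -0.6]
finger_gap: 0.0848
```

View pics/c10.png

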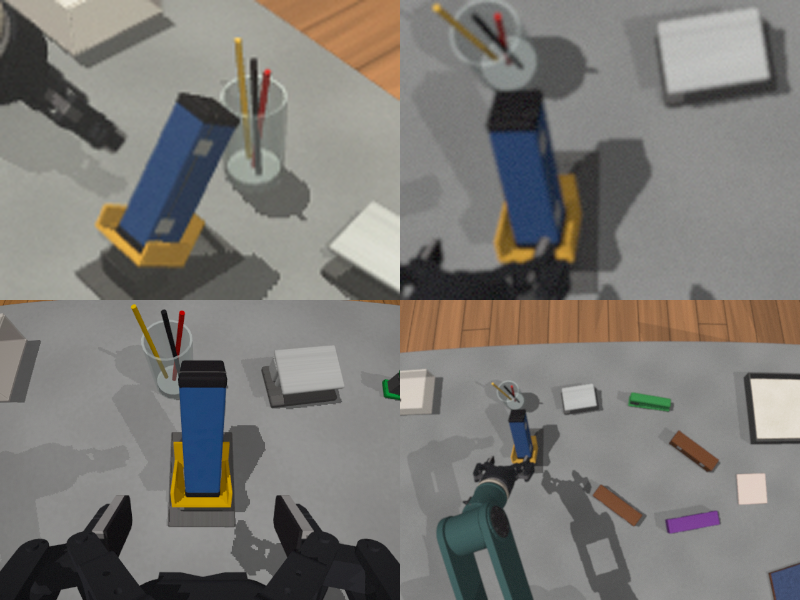

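The views agree: the case leans in the cradle between the cheeks, and the cup, punch and stapler are in place. I'll triangulate the top near edge of the case once, then hand in.

```bash
python3 - <<'E'
from h import *
np.set_printoptions(precision=1,suppress=True)
T=np.load('wp10.npy')
for n,w,t in [('L',(181*1.6,74*1.6),(174,194)),('R',(224*1.6,74*1.6),(198.5,194))]:
    x,e=tri(ray('wrist',w,T),ray('top',t)); c=x-C; print(n,'cradle xyz mm',np.array([c@xc,c[1],c@zc])*1e3,'expect -23,+-22,160',np.array(e))
o=bot.get_obs();print(o['time'],o['contact_force'])
a=cv2.imread('pics/top0.png').astype(int);b=cv2.imread('pics/top10.png').astype(int)
for n,(x0,y0,x1,y1) in dict(cup=(145,125,200,150),punch=(250,130,325,185),stapler=(360,140,440,185)).items():
    print(n,np.abs(a-b)[y0:y1,x0:x1].mean())
order.close_job()
E
```

```text
L cradle xyz mm [-38.8  16.5 168.7] expect -23,+-22,160 [2.1 2.1]
R cradle xyz mm [-29.1 -22.4 162.5] expect -23,+-22,160 [5.2 5.2]
29.6 [-0.2 -1.  -1.2]
cup 11.029818181818182
punch 12.992727272727272
stapler 10.267222222222221
the job is handed in; nothing more can be done
```

The blue kit case stands heavy end down in the yellow cradle, seated and against the back. I let go of it, backed the gripper clear and handed in the job at 29.6 s.

- **Heavy end:** lifted by the middle, the case put about 0.19 N m on the wrist at 6 N of weight. That put the heavy end at the −y end of its starting pose. Joint 5's torque agreed, and so did the wrist moment after I re-laid the case.
- **Regrasp:** the first grasp ran joint 6 up to its limit just above the seat. I backed out, laid the case gently on the desk at about (0.53, 0.03), gripped it again with the tool tilted 20°, and came back in.
- **Placing:** the seat took the load at z = 79.9 mm in the cradle frame (80 expected), and the back at x ≈ 1.3 mm (2 expected). Contact forces stayed at or below about 9 N, and the lean was 34.8°. The case did not visibly move when I opened the fingers.
- **After release:** the pictures show the case standing between the cheeks against the back. The force reading was about 1 N, which is its usual noise with nothing touching.

**Checks that did not settle anything:**
- **Top corners:** triangulating the case's two top corners gave positions 6 to 16 mm from the expected x, with ray gaps of 2–5 mm. The hand-picked corners were blurred, so I relied on the contact readings and the pictures instead.
- **Bystanders:** the before-and-after picture difference was about equal (10–13 grey levels) at the cup, punch and stapler. I had no empty-desk reference for it. By eye all three are where they started.

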